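Fit the handle bar of the tile press

ROBOT

A 6-joint arm with a two-finger parallel gripper is mounted at the origin on the work surface. World frame = base frame: x ahead of the robot, y to its left, z up, the work surface at z = 0. Lengths are in mm, angles in rad, forces in N, time in s.
With the tool pointing down it reaches from about 350 to 875 mm from the base axis. Payload 4.2 kg.
Tool frame: the origin (TCP) lies on the centre line of the jaws, within the pads' length; the fingertips stand r.tip_extent ahead of it and the grasp point (between the pads) lies 2 mm behind it (r.tip_extent is the distance from the TCP to the fingertips, in mm); z points along the fingers, y is the line along which they close (so a half turn about z gives the same grasp; the last joint's range is limited). The gripper opens to 85 mm and grips with 20 to 120 N. Pads are 22 mm wide; open, the fingers measure 114 mm over their backs; the gripper's body (76 mm by 85 mm) begins 54 mm behind the grasp point. The pads swing forward as they close: fully open they stand 13 mm farther back than shut.
Start: joints at [-0.939, 0.385, 0.008, 0, -1.194, -0.259], TCP at [227.654, -582.042, 248.312] pointing down, gripper open.
Joint ranges: [-3.14, 3.14], [-1.21, 2.06], [-1.07, 1.41], [-3.16, 2.05], [-2.99, -0.16], [-3.1, 3.1]. Speed limits (rad/s): [2.79, 2.79, 3.14, 3.14, 3.14, 3.14].

INTERFACE

Orientations are given as a unit quaternion [w, x, y, z].
In Python, from plant import state, optics, order, r gives the robot as it stands.
- The arm moves only by the tool move_arm, never from a script. Its argument "targets" is one flat list of numbers, 5 for each row, row after row: the opening, from 0 (shut) to 1 (fully open), then the shift along the world's x, y, z in mm, then the turn about the world's z in rad. In form: [grip, x, y, z, yaw, grip, x, y, z, yaw, ...]. A call has 1 to 10 rows; each row is the pose to reach, as a shift and turn from the pose commanded when the call began; what a row does not reach only later rows make up. A row lasts 1/12 s, in which the tool goes at most 41.7 mm and 7.16 degrees, less where a joint would pass 70% of its speed; a pose out of reach is approached as far as the arm can. A call with a gripper value outside its range is refused whole. The fingers move at their own pace and stop on an object; the grip force is fixed at half the most. Time passes only in rows, so rows that repeat a pose let the fingers close. It gives the time, the measured TCP pose, the force, the opening and the grip force at its end, in the units of the state.
- state(): the state, without advancing time (a new reading comes with each control period).
- optics.capture(name): name is "scene" or "side" or "wrist"; returns a dict with "img" (480x640x3 uint8, blue, green, red), "K" (3x3 intrinsics, pixels), "distortion" ([k1, k2, p1, p2, k3] as OpenCV has them; the pictures are not rectified), "extrinsics" (4x4, takes a point from camera to world coordinates). Camera axes: x right, y up, looking along -z (the intrinsics and any distortion apply to the point x, -y, -z); pixel columns grow to the right and rows downward; lengths in mm; the calibration is good to about 2 mm. A picture is of the moment at which its call begins. There is no depth.
- order.job_done(): hands the job in; it is judged then, once.
The state is a dict: "time_s": time; "qpos": joint angles; "joint_vel": joint speeds; "effort": joint torques, N m; "eef_pos": TCP position; "orientation": TCP orientation; "contact_force": force on the tool from outside, world axes, zero at the start; "moment": the same for the moment, N m; "gripper_width": finger opening in mm; "grasp_force": force on a finger pad.
Only numpy, scipy, OpenCV 4.12 (cv2) and the standard library are available. Lean on these libraries where they do the work, as an engineer would, in place of code of your own. Each camera call takes 0.05 s, during which the arm holds its last target. There are 200 camera calls.

TASK

Fit the handle bar to the small tile press: pick up the long slim wooden bar and feed it endwise, level and straight, through the open steel tube across the top of the press until it sticks out about equally on both sides, then let go of it. Leave the short bar and the thick bar where they lie.

Things in the scene. Friction and masses are not known exactly. Their poses are not given: they have to be found in the camera images.
- bar: The handle bar: plain pale wood, square section 18 x 18 mm, 300 mm long, about 70 g, lying flat on the table to the left (+y) of the press, its length roughly along world y. Origin at its centre, x axis along its length, z up; the two ends are alike.
- tube (a point): Centre of the level steel tube across the top of a small grey screw press fixed to the table (base 150 x 150 mm, 197 mm high). Tube 90 mm long, bore 44, outside 54 mm, open at both ends, fixed; axis 170 mm above the table, x along it (roughly world y), z up. The rest of the press is below 150 mm. Feed from either end. Released, the bar settles with its centre 11 mm below the axis.
- short_bar: A bystander to leave alone: same wood and section as the handle bar (18 x 18 mm) but only 160 mm long. Lies beside it, in any order, the three bars side by side about 100 mm apart. Origin at its centre, x along its length.
- thick_bar: A bystander to leave alone: same wood, 300 mm long but 42 x 42 mm thick, too thick for the tube. Lies beside the others. Origin at its centre, x along its length.
Not all that is in view belongs to the job. There is more than one size of the part that bears tube; the job needs the largest.

How it is judged (in metres and radians):
On the way:
1. one end of the long slim bar is in the tube, the bar in line with it (angle between the x axis of bar and the x axis of tube, either way round below 0.17 rad and distance between bar and tube below 0.19 m and y of bar in the frame of tube between -0.025 and 0.025 m and z of bar in the frame of tube between -0.025 and 0.025 m), for 0.1 s.
At the end, for the whole second after the job is handed in: The long slim bar lies at rest through the tube, released, in line with it within 10 degrees, its centre within 30 mm of the tube's middle lengthwise (so both ends stick out) and within 20 mm of the axis sideways and in height (angle between the x axis of bar and the x axis of tube, either way round below 0.17 rad and x of bar in the frame of tube between -0.03 and 0.03 m and y of bar in the frame of tube between -0.02 and 0.02 m and z of bar in the frame of tube between -0.02 and 0.02 m and linear speed of bar below 0.02 m/s and contact force between the fingers and bar below 0.1 N); the robot touches nothing.
It fails at once if the short bar was shifted by more than 40 mm (distance of short_bar from where it was at the start of the episode above 0.04 m).
It fails at once if the thick bar was shifted by more than 40 mm (distance of thick_bar from where it was at the start of the episode above 0.04 m).
It also fails if it takes over 45 s, if anything falls off the work surface, if the arm or the gripper's body presses on something with over 40 N, if the wrist force passes 120 N, or if a joint passes its speed limit or range.

## Working session

There is one attempt and no reset: what is moved stays moved. The work goes in short steps, Python scripts to look and compute and a tool call to move; the robot and the scene stay as the last step left them, time stands still between calls to the robot, and variables do not carry over. Pictures are saved under pics/ and viewed, at most 10 in all, crops included, and the job is handed in when it is done.

Besides the shell and the picture viewer there is one more tool, called as name(argument=value, ...) on one line, values as JSON. move_arm: Moves the arm, as the interface text tells. Its arguments: {"type":"object","properties":{"targets":{"type":"array","items":{"type":"number"}}},"required":["targets"]}

```bash
mkdir -p pics; ls; cat > h.py <<'E'
import numpy as np, cv2
from plant import state, optics, order, r
def cap(n,f=None):
    c=optics.capture(n)
    if f: cv2.imwrite('pics/'+f,c['img'])
    return c
def ray(c,uv):
    p=cv2.undistortPoints(np.array(uv,float).reshape(-1,1,2),np.array(c['K'],float),np.array(c['distortion'],float)).reshape(-1,2)
    d=np.c_[p[:,0],-p[:,1],-np.ones(len(p))]
    E=np.array(c['extrinsics']);return E[:3,3],d@E[:3,:3].T
def onz(c,uv,z):
    o,d=ray(c,uv);return o+d*((z-o[2])/d[:,2])[:,None]
def proj(c,P):
    E=np.linalg.inv(np.array(c['extrinsics']));p=np.atleast_2d(P)@E[:3,:3].T+E[:3,3]
    p=p*[1,-1,-1]
    return cv2.projectPoints(p.reshape(-1,1,3),np.zeros(3),np.zeros(3),np.array(c['K'],float),np.array(c['distortion'],float))[0].reshape(-1,2)
E
python3 - <<'E'
from h import *
a=cap('scene','scene.png');b=cap('side','side.png')
print(r.tip_extent,state())
for c in(a,b):print(np.round(c['extrinsics'],2),c['K'])
E
```

```text
pics
17.0 {'time_s': 0.1, 'qpos': array([-9.39430388e-01,  3.85460342e-01,  6.76794997e-03, -4.27911369e-04,
       -1.19399849e+00, -2.58569441e-01]), 'joint_vel': array([ 4.31812743e-04, -1.36795789e-03,  5.25031795e-03,  3.11084619e-06,
       -3.33851342e-04,  3.64739469e-05]), 'effort': array([-5.92679517e-04, -3.93319166e+01,  1.88929439e+01,  4.19800356e+00,
       -2.61304303e-03,  1.22975209e-05]), 'eef_pos': array([ 227.45960854, -581.61780429,  247.34579039]), 'orientation': array([-2.28229965e-04, -1.85243110e-01,  9.82692248e-01,  9.40637739e-04]), 'contact_force': array([ 0.77416827,  0.16684544, -0.01984771]), 'moment': array([-0.02271426,  0.02159016,  0.02688331]), 'grasp_force': 0.0, 'gripper_width': 85.66938241233521}
[[-8.5000e-01 -3.2000e-01  4.1000e-01  9.7363e+02]
 [ 5.2000e-01 -5.5000e-01  6.5000e-01  5.6569e+02]
 [ 2.0000e-02  7.7000e-01  6.3000e-01  7.6195e+02]
 [ 0.0000e+00  0.0000e+00  0.0000e+00  1.0000e+00]] [[495.58169199   0.         324.50405001]
 [  0.         495.58169199 240.00436496]
 [  0.           0.           1.        ]]
[[-9.7000e-01  1.4000e-01 -2.0000e-01  3.4440e+02]
 [-2.4000e-01 -5.6000e-01  8.0000e-01  8.0731e+02]
 [ 0.0000e+00  8.2000e-01  5.7000e-01  7.7477e+02]
 [ 0.0000e+00  0.0000e+00  0.0000e+00  1.0000e+00]] [[621.10159251   0.         313.42474759]
 [  0.         621.10159251 232.47731776]
 [  0.           0.           1.        ]]
```

View pics/scene.png

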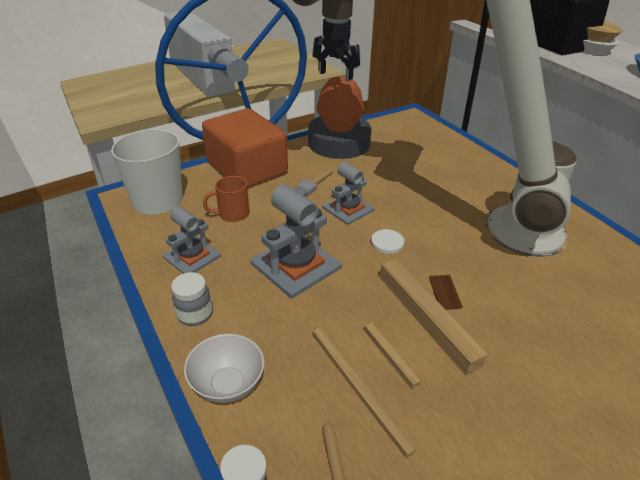

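View pics/side.png

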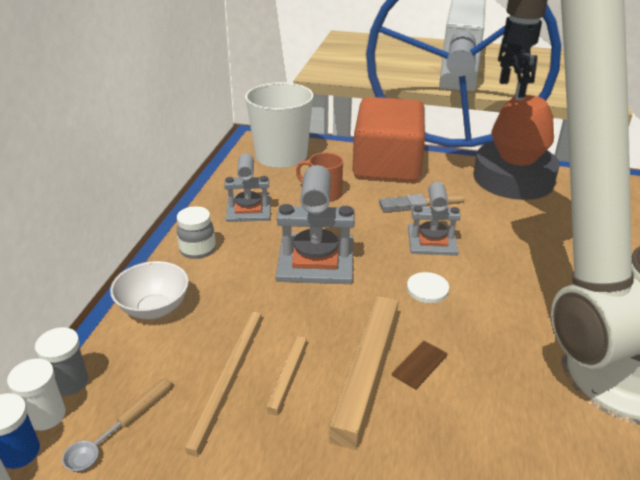

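Scene view: three presses at (296,240), (190,240) and (348,195). The largest is the one at (296,240), or (316,220) in side. Three bars: long slim (315,332)–(408,452), short slim (367,326)–(417,382), thick (385,265)–(480,365). The long slim bar fits the description, since it is 300 mm long and thin. I'll confirm with one enlarged crop and measure.

```bash
python3 - <<'E'
from h import *
a=cap('scene');b=cap('side')
A=cv2.resize(a['img'][170:300,240:350],None,fx=3.6,fy=3.6,interpolation=cv2.INTER_CUBIC)
B=cv2.resize(b['img'][150:290,265:365],None,fx=3.6,fy=3.6,interpolation=cv2.INTER_CUBIC)
h=max(A.shape[0],B.shape[0]);pad=lambda I:cv2.copyMakeBorder(I,0,h-I.shape[0],0,4,0)
cv2.imwrite('pics/crop.png',np.hstack([pad(A),pad(B)]))
def bars(c,name):
    hsv=cv2.cvtColor(c['img'],cv2.COLOR_BGR2HSV)
    print(name,[hsv[y,x].tolist() for x,y in ([(360,390),(300,400),(395,355)] if name=='scene' else [(224,383),(200,320),(287,375)])])
for c,n in((a,'scene'),(b,'side')): bars(c,n)
print('long scene',onz(a,[[316,330],[409,452]],12),'side',onz(b,[[257,314],[193,450]],12))
print('short',onz(a,[[367,325],[416,382]],12),onz(b,[[303,339],[273,410]],12))
print('thick',onz(a,[[388,263],[478,360]],30),onz(b,[[388,299],[345,437]],30))
print('base corners',onz(a,[[252,265],[293,290],[340,265]],5),onz(b,[[278,279],[352,279]],5))
E
```

```text
scene [[19, 113, 160], [18, 127, 141], [19, 114, 163]]
side [[17, 114, 206], [16, 123, 197], [17, 114, 222]]
long scene [[644.46104466  20.14641472  12.        ]
 [647.76107309 317.71134205  12.        ]] side [[642.56863723  20.35323344  12.        ]
 [642.45734948 318.47981196  12.        ]]
short [[550.75116812  60.80881895  12.        ]
 [552.71364127 217.48873342  12.        ]] [[545.7679959   61.78179575  12.        ]
 [551.65977616 220.94127522  12.        ]]
thick [[416.59492277 -50.91853611  30.        ]
 [434.02526855 249.60752636  30.        ]] [[416.67511221 -56.66758038  30.        ]
 [432.75676115 256.3891211   30.        ]]
base corners [[ 669.02906828 -223.00056652    5.        ]
 [ 626.94022652 -105.98444794    5.        ]
 [ 496.41514179 -122.16735713    5.        ]] [[ 636.784637    -93.01809681    5.        ]
 [ 496.21113689 -127.87240638    5.        ]]
```

View pics/crop.png

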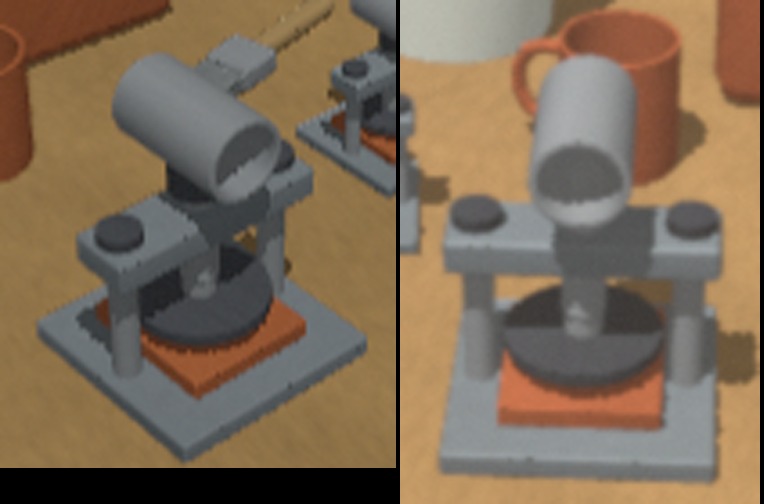

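The crop shows the big press with its open grey tube. The near bore is at scene ≈(308,215) and side ≈(315,200). The long bar measures 298 mm, the short one 157 mm and the thick one 301 mm. Next I'll triangulate the tube.

```bash
python3 - <<'E'
from h import *
a=cap('scene');b=cap('side')
def tri(u,v):
    o,d=ray(a,[u]);p,e=ray(b,[v]);d=d[0]/np.linalg.norm(d);e=e[0]/np.linalg.norm(e)
    s=np.linalg.lstsq(np.c_[d,-e],p-o,rcond=None)[0]
    x,y=o+d*s[0],p+e*s[1];return (x+y)/2,np.linalg.norm(x-y)
ca=lambda x,y:(240+x/3.6-.36,170+y/3.6-.36)
cb=lambda x,y:(265+(x-400)/3.6-.36,150+y/3.6-.36)
n=tri(ca(247,162),cb(581,181));f=tri(ca(143,90),cb(588,96))
print(n,f,np.linalg.norm(n[0]-f[0]),(n[0]+f[0])/2,np.degrees(np.arctan2(*(n[0]-f[0])[[0,1]])))
for c,uv in((a,[ca(247,162),ca(143,90)]),(b,[cb(581,181),cb(588,96)])): print(onz(c,uv,170))
print('base',onz(a,[ca(38,325),ca(187,455),ca(366,342)],10),onz(b,[cb(441,462),cb(715,467)],10))
print('bolts?',tri(ca(121,228),cb(477,207)))
E
```

```text
(array([ 573.13465596, -132.79386962,  170.7084642 ]), np.float64(3.285321738962056)) (array([ 590.92874725, -224.38626928,  169.3211326 ]), np.float64(0.609194100636471)) 93.31517587173722 [ 582.03170161 -178.59006945  170.0147984 ] -10.994172438975847
[[ 573.88129696 -131.15490317  170.        ]
 [ 591.14799409 -223.97829304  170.        ]]
[[ 573.56491217 -136.87809964  170.        ]
 [ 590.60636562 -222.63949391  170.        ]]
base [[ 667.27441585 -235.56101611   10.        ]
 [ 640.3990446   -87.35211298   10.        ]
 [ 496.35790147 -117.14533117   10.        ]] [[ 639.51171513  -89.27407524   10.        ]
 [ 494.74931442 -120.77034262   10.        ]]
bolts? (array([ 638.04853426, -164.61263705,  126.41030288]), np.float64(1.2845905109885167))
```

Tube centre is ≈ (582,-178,170): triangulated height 170 and length 93, both as expected. Its axis is about 11.3° from world y. The bar is centred at ≈ (644,169), along y. I'll grasp it 80 mm toward +y from its centre.

move_arm(targets=[1,0,0,40,0,1,30,60,60,0.1,1,50,95,60,0.2,1,70,130,60,0.3,1,88,165,60,0.4,1,106,200,60,0.5,1,124,235,60,0.6,1,142,270,60,0.7,1,160,305,60,0.8,1,178,340,60,0.9])

```text
time_s: 1.13
eef_pos: [401.0, -249.8, 308.6]
orientation: [0.0, -0.596, 0.803, -0.0]
contact_force: [2.1, 0.1, 0.6]
gripper_width: 85.7
grasp_force: 0.0
```

move_arm(targets=[1,18,35,0,0.1,1,36,70,0,0.2,1,54,105,0,0.3,1,72,140,0,0.3,1,90,175,0,0.3,1,108,210,0,0.3,1,126,245,0,0.3,1,144,280,0,0.3,1,162,315,0,0.3,1,180,350,0,0.3])

```text
time_s: 1.97
eef_pos: [581.1, 100.2, 308.4]
orientation: [-0.0, 0.708, -0.706, 0.0]
contact_force: [0.7, 0.1, -0.2]
gripper_width: 85.3
grasp_force: 0.0
```

move_arm(targets=[1,18,35,-20,0,1,36,70,-50,0,1,50,100,-75,0,1,58,130,-100,0,1,58,139,-130,0,1,58,139,-160,0,1,58,139,-190,0,1,58,139,-190,0])

```text
time_s: 2.63
eef_pos: [634.5, 235.9, 110.3]
orientation: [0.007, 0.707, -0.707, -0.003]
contact_force: [-0.8, -0.1, -1.6]
gripper_width: 85.8
grasp_force: 0.0
```

```bash
python3 - <<'E'
from h import *
from scipy.spatial.transform import Rotation as R
s=state();print(s['time_s'],s['eef_pos'],s['orientation'],R.from_quat(s['orientation'],scalar_first=True).as_matrix().round(3))
c=cap('wrist','w1.png')
print(proj(c,[[644.5,169,9],[644.5,249,18],[644.5,319,18]]), np.round(c['extrinsics'],2))
E
```

```text
2.6333 [634.51520221 235.86119652 110.3208434 ] [ 0.00686595  0.7074958  -0.70667965 -0.00253362] [[ 0.001 -1.    -0.013]
 [-1.    -0.001 -0.006]
 [ 0.006  0.013 -1.   ]]
[[296.09033702 128.16275643]
 [297.40350193 275.35546606]
 [298.78614793 382.792127  ]] [[-1.0000e+00 -0.0000e+00  1.0000e-02  6.3655e+02]
 [-0.0000e+00 -9.6000e-01 -2.8000e-01  1.6549e+02]
 [ 1.0000e-02 -2.8000e-01  9.6000e-01  2.3624e+02]
 [ 0.0000e+00  0.0000e+00  0.0000e+00  1.0000e+00]]
```

View pics/w1.png

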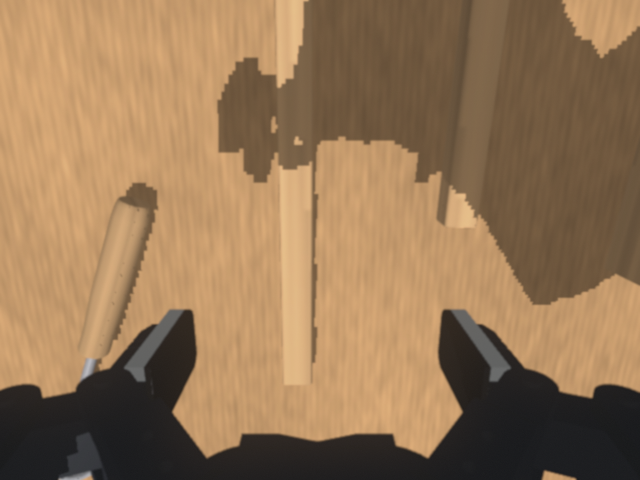

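The close view shows the bar's end at (297,384), against (299,383) predicted, so its position is confirmed. A spoon handle lies to the left at (130,200)–(95,350), so I'll check its clearance.

move_arm(targets=[0.5,0,0,0,0,0.5,0,0,0,0,0.5,0,0,0,0])

```text
time_s: 2.93
eef_pos: [640.0, 237.7, 121.4]
orientation: [-0.002, 0.708, -0.706, 0.001]
contact_force: [0.0, -0.3, 0.3]
gripper_width: 51.1
grasp_force: 0.0
```

```bash
python3 - <<'E'
from h import *
s=state();print(s['eef_pos'],s['orientation'],s['gripper_width'])
c=cap('wrist')
m=c['img'];cv2.imwrite('pics/w2.png',m)
g=cv2.cvtColor(m,cv2.COLOR_BGR2HSV)
print(onz(c,[[130,200],[105,350],[80,350]],10))
# bar edges per row
gr=cv2.GaussianBlur(m,(3,3),0)[:,:,0].astype(int)
for y in(230,280,330):print(y,gr[y,270:325:3])
E
```

```text
[640.03136137 237.69001635 121.38347318] [-0.00248124  0.70778309 -0.70642509  0.00072616] 51.09632602106388
[[749.65622778 212.56683177  10.        ]
 [778.46781871 311.56693915  10.        ]
 [794.67938346 311.59148471  10.        ]]
230 [115 116 116 117 112 114 111 115 121 140 137 134 135 135 132 129 125 124
  97]
280 [110 114 112 112 109 111 113 116 119 138 138 135 136 137 135 131 127 123
  90]
330 [110 112 112 114 115 114 116 114 117 135 138 136 136 137 135 132 127 120
  78]
```

View pics/w2.png

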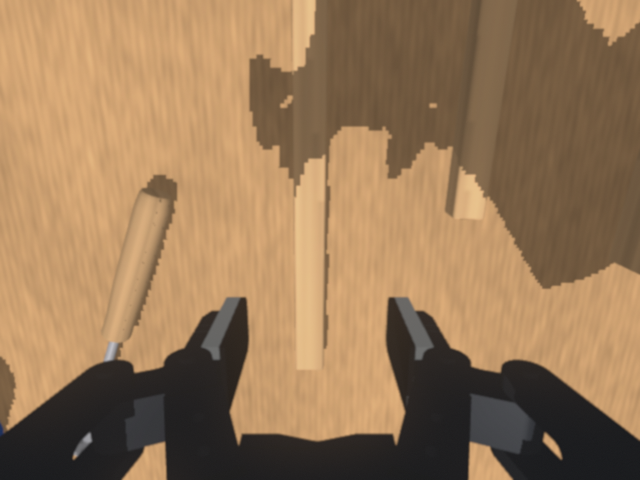

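The bar sits between the fingers at (310,270) and the spoon is well clear. Descending to grasp.

move_arm(targets=[0.5,4,11,-25,0,0.5,4,11,-45,0,0.5,4,11,-60,0,0.5,4,11,-70,0,0.5,4,11,-80,0,0.5,4,11,-90,0,0.5,4,11,-95,0,0.5,4,11,-95,0,0.5,4,11,-95,0])

```text
time_s: 3.73
eef_pos: [643.0, 248.3, 23.6]
orientation: [-0.0, 0.708, -0.706, 0.0]
contact_force: [0.4, -0.7, 0.1]
gripper_width: 42.5
grasp_force: 0.0
```

move_arm(targets=[0.5,1,0,-4,0,0.5,1,0,-4,0,0,1,0,-4,0,0,1,0,-4,0,0,1,0,-4,0,0,1,0,-4,0,0,1,0,-4,0,0,1,0,-4,0])

```text
time_s: 4.4
eef_pos: [644.0, 248.5, 19.9]
orientation: [-0.0, 0.708, -0.706, 0.0]
contact_force: [-0.4, 1.1, 3.8]
gripper_width: 16.3
grasp_force: 62.0
```

move_arm(targets=[0,0,0,0,0,0,0,0,0,0,0,0,0,5,0,0,0,0,15,0,0,0,0,30,0,0,0,0,45,0,0,0,0,60,0,0,0,0,60,0,0,0,0,60,0])

```text
time_s: 5.15
eef_pos: [643.9, 248.5, 80.2]
orientation: [-0.001, 0.708, -0.707, 0.0]
contact_force: [-1.0, 0.2, -0.7]
gripper_width: 16.4
grasp_force: 61.5
```

move_arm(targets=[0,0,0,25,0,0,0,0,55,0,0,0,0,85,0,0,-15,-10,100,0.05,0,-40,-30,100,0.1,0,-65,-55,100,0.15,0,-90,-85,100,0.197,0,-110,-110,100,0.197,0,-123,-122,100,0.197,0,-123,-122,100,0.197])

```text
time_s: 5.98
eef_pos: [516.7, 123.2, 178.2]
orientation: [0.002, 0.773, -0.634, -0.001]
contact_force: [-0.2, 0.5, -0.9]
gripper_width: 16.3
grasp_force: 61.5
```

move_arm(targets=[0,0,0,0,0,0,0,0,0,0,0,0,0,0,0])

```text
time_s: 6.23
eef_pos: [521.2, 126.9, 178.8]
orientation: [0.0, 0.774, -0.633, -0.0]
contact_force: [-1.1, -0.2, -0.8]
gripper_width: 16.3
grasp_force: 61.5
```

```bash
python3 - <<'E'
from h import *
s=state();print(s['eef_pos'],s['orientation'],s['gripper_width'])
a=cap('scene');b=cap('side')
d=np.array([-.196,.981,0]);T=np.array([582,-178,170.])
for c in(a,b):print(proj(c,[T+45*d,T-45*d,s['eef_pos']-[0,0,10.5]-230*d,s['eef_pos']-[0,0,10.5]]).round(1).tolist())
A=cv2.resize(a['img'][150:350,220:420],None,fx=2,fy=2,interpolation=2)
B=cv2.resize(b['img'][130:330,220:420],None,fx=2,fy=2,interpolation=2)
cv2.imwrite('pics/pre.png',np.hstack([A,B]))
E
```

```text
[521.21595592 126.89072374 178.77125122] [ 1.99732390e-04  7.73968175e-01 -6.33224458e-01 -1.04906580e-04] 16.276944400514303
[[307.9, 213.8], [279.9, 195.0], [319.8, 222.6], [409.7, 283.4]]
[[314.7, 200.8], [316.7, 176.4], [313.8, 212.2], [307.0, 296.4]]
```

View pics/pre.png

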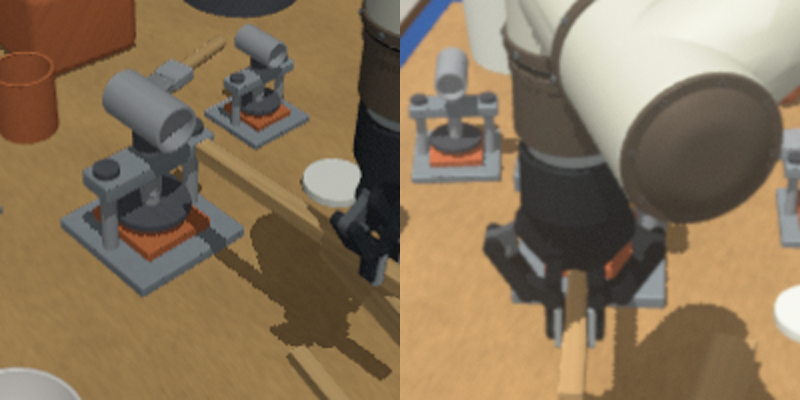

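The scene view puts the bar tip at about (320,222), against (320,223) predicted, and it is in line with the bore at (308,214). Feeding, with the force watched.

move_arm(targets=[0,0,0,3,0,0,2,-10,3,0,0,4,-20,3,0,0,6,-30,3,0,0,8,-40,3,0,0,10,-50,3,0,0,12,-60,3,0,0,12,-60,3,0])

```text
time_s: 7.0
eef_pos: [532.8, 64.2, 182.3]
orientation: [0.0, 0.773, -0.634, -0.0]
contact_force: [-0.7, -0.8, -0.6]
gripper_width: 16.5
grasp_force: 61.5
```

```bash
python3 - <<'E'
from h import *
a=cap('scene')
cv2.imwrite('pics/in1.png',cv2.resize(a['img'][170:290,240:400],None,fx=4.5,fy=4.5,interpolation=2))
E
```

```text
(no output)
```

View pics/in1.png

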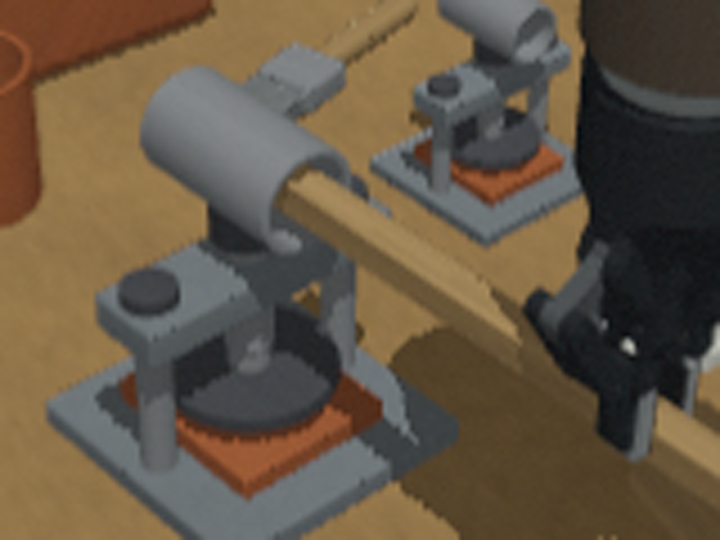

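The tip has entered the bore at crop (290,195), near its middle, with no contact force. Continuing.

move_arm(targets=[0,2,-9,0,0,0,4,-18,0,0,0,5,-27,0,0,0,7,-36,0,0,0,9,-45,0,0,0,11,-54,0,0,0,13,-63,0,0,0,14,-72,0,0,0,16,-81,0,0,0,16,-81,0,0])

```text
time_s: 7.88
eef_pos: [548.9, -16.3, 182.2]
orientation: [0.0, 0.773, -0.634, 0.0]
contact_force: [-0.0, 0.3, -0.8]
gripper_width: 16.3
grasp_force: 61.5
```

move_arm(targets=[0,2,-9,0,0,0,4,-18,0,0,0,5,-27,0,0,0,7,-36,0,0,0,9,-45,0,0,0,11,-54,0,0,0,13,-63,0,0,0,14,-72,0,0,0,16,-82,0,0,0,16,-82,0,0])

```text
time_s: 8.72
eef_pos: [564.9, -98.4, 182.2]
orientation: [0.0, 0.773, -0.634, 0.0]
contact_force: [-0.0, -0.7, -0.7]
gripper_width: 16.7
grasp_force: 61.5
```

```bash
python3 - <<'E'
from h import *
s=state();print(s['eef_pos'],s['contact_force'])
a=cap('scene');b=cap('side')
d=np.array([-.196,.981,0]);T=np.array([582,-178,170.])
print(proj(a,[T+150*d,T-150*d]),proj(b,[T+150*d,T-150*d]))
A=cv2.resize(a['img'][150:300,220:380],None,fx=2.5,fy=2.5,interpolation=2)
B=cv2.resize(b['img'][120:270,240:400],None,fx=2.5,fy=2.5,interpolation=2)
cv2.imwrite('pics/in2.png',np.hstack([A,B]))
E
```

```text
[564.923476   -98.43247165 182.2117678 ] [-0.02733497 -0.65487735 -0.68018105]
[[344.4406414  238.47794396]
 [250.67487939 175.37122469]] [[312.08724034 233.56508345]
 [318.70582274 151.51090141]]
```

View pics/in2.png

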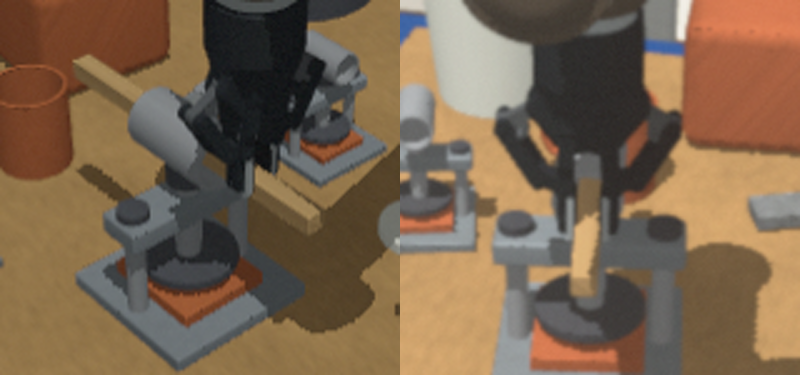

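The bar is through. Its ends are at scene (252,177) and (345,239), against (251,175) and (344,238) for a centred bar. Lower it, release and go straight up.

move_arm(targets=[0,0,0,-4,0,0,0,0,-8,0,0,0,0,-11,0,0,0,0,-11,0,0,0,0,-11,0])

```text
time_s: 9.23
eef_pos: [564.6, -96.4, 171.1]
orientation: [0.0, 0.774, -0.633, -0.0]
contact_force: [0.2, -0.4, -0.4]
gripper_width: 16.6
grasp_force: 61.6
```

move_arm(targets=[0.2,0,0,0,0,0.3,0,0,0,0,0.4,0,0,0,0,0.5,0,0,0,0,0.5,0,0,0,0,0.5,0,0,0,0,0.5,0,0,0,0])

```text
time_s: 9.82
eef_pos: [564.7, -96.8, 171.4]
orientation: [-0.0, 0.774, -0.633, 0.0]
contact_force: [-0.3, -0.0, -0.5]
gripper_width: 42.8
grasp_force: 0.0
```

move_arm(targets=[0.5,0,0,10,0,0.5,0,0,30,0,0.5,0,0,60,0,0.5,0,0,90,0,0.5,0,0,120,0,0.5,0,0,120,0,0.5,0,0,120,0,0.5,0,0,120,0,0.5,0,0,120,0,0.5,0,0,120,0])

```text
time_s: 10.65
eef_pos: [564.1, -96.8, 290.0]
orientation: [0.001, 0.774, -0.633, -0.001]
contact_force: [-0.7, 0.1, 0.2]
gripper_width: 42.4
grasp_force: 0.0
```

```bash
python3 - <<'E'
from h import *
s=state();print(s['eef_pos'],s['contact_force'])
a=cap('scene');b=cap('side')
d=np.array([-.196,.981,0]);T=np.array([582,-178,159.])
print(proj(a,[T+150*d,T-150*d]),proj(b,[T+150*d,T-150*d]))
A=cv2.resize(a['img'][150:300,220:380],None,fx=2.5,fy=2.5,interpolation=2)
B=cv2.resize(b['img'][120:270,240:400],None,fx=2.5,fy=2.5,interpolation=2)
cv2.imwrite('pics/end.png',np.hstack([A,B]))
E
```

```text
[564.0822375  -96.75980903 290.00804256] [-0.72316496  0.05551438  0.19431705]
[[344.1947699  242.94582386]
 [251.02909611 179.52003882]] [[312.08771007 238.84157615]
 [318.67498713 156.1750469 ]]
```

View pics/end.png

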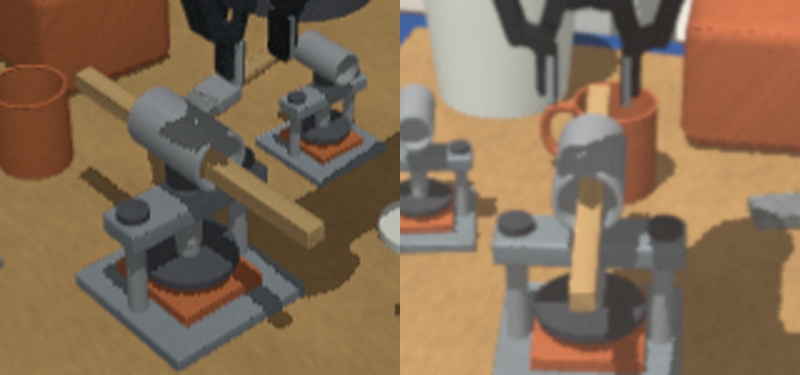

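The bar rests through the tube with its ends at scene (253,181) and (346,243), within 2 px of the centred prediction. The gripper is clear. Handing in.

```bash
python3 -c "
from plant import order
print(order.job_done())"
```

```text
the job is handed in; nothing more can be done
None
```

The handle bar lies centred through the tube of the largest press, released with the gripper clear; the short and thick bars were never touched, and the job was handed in at about 11 s, though the hand-in call returned no verdict.

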